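# Tip the loose lid of the wide shoe-care caddy open

### The job

Two shoe-care caddies with loose wooden lids stand on the ledge. Open the wide one: lift its lid by the front edge that juts out beyond the front of the caddy and tip it up and back, until it stands on its rear edge on the caddy, leaning against the caddy's backboard, and let go. Leave the narrow caddy shut and the other things on the ledge where they are.

Things in the scene. Friction and masses are not known exactly. Their poses are not given: they have to be found in the camera images.
- wide_caddy: Wide caddy: fixed open-topped white metal box, 130 mm deep (x), 180 wide (y), rim 70 mm high; brush and tin inside, below the rim. Origin: centre of its underside; +x points from its front (wall at x = -65 mm) to its back, z up. Behind the rim a backboard, 180 wide, rises from x = 65 mm to z = 158 mm, leaning back 15 degrees. Nothing fastens the lid.
- wide_caddy_land (a point): Middle of the flat land along the back of the wide caddy's rim, at (47, 0, 70) mm in its frame; the land runs from x = 29 to 65 mm and carries the lid's rear part. Two upright cheeks, 22 mm high, at its two ends leave 172 mm between them for the lid.
- wide_lid: Lid of the wide caddy: loose flat wooden board 155 (x, front to back) by 160 (y) by 8 mm, about 0.13 kg. Origin: centre of its underside; axes as the caddy's while shut. Shut, it lies on the rim, underside 70 mm up, its rear edge 4 to 10 mm in front of the backboard. Tipped up about its rear edge it rests against the backboard about 105 degrees from shut.
- wide_lid_front (a point): Middle of the wide lid's front lower edge, (-77.5, 0, 0) mm in the lid's frame. Shut, this edge juts out 29 to 35 mm beyond the caddy's front wall, with only the bare ledge 70 mm below it.
- wide_lid_back (a point): Middle of the wide lid's rear lower edge, (77.5, 0, 0) mm in the lid's frame; the lid tips about this edge.
- narrow_caddy: Narrow caddy: the same make and height as the wide one but 115 mm wide; fixed, origin and axes alike. It stays shut.
- narrow_lid: Lid of the narrow caddy: loose wooden board 155 by 95 by 8 mm, lying on it. Origin: centre of its underside. Leave it.
- torch: Yellow plastic torch lying down, 157 mm long (x), 48 mm across its head, 48 mm high. Origin near the middle of its underside. Leave it.
- dish: White ceramic ring dish, 100 mm across, 28 mm high. Origin: centre of its underside. Leave it.
- clipper: Steel nail clipper, 75 by 15 by about 15 mm, lying between the caddies. Origin: centre of its underside. Leave it.
- tin: Closed round aluminium tin, 80 mm across, 26 mm high. Origin: centre of its underside. Leave it.
Mind the look-alikes: they are no part of the job. Leave any turquoise look-alike of the wide_lid alone.

How it is judged:
By the outcome, as a careful person would: the job done as asked, in the order asked, and still so for the second after the job is handed in, with the robot touching nothing.
It also fails if it takes over 48 s, if anything falls off the work surface, if the arm or the gripper's body presses on something with over 40 N, if the wrist force passes 120 N, or if a joint passes its speed limit or range.

### The arm

A 6-joint arm with a two-finger parallel gripper is mounted at the origin on the work surface. World frame = base frame: x ahead of the robot, y to its left, z up, the work surface at z = 0. Lengths are in mm, angles in rad, forces in N, time in s.
With the tool pointing down it reaches from about 275 to 1000 mm from the base axis. Payload 8.4 kg.
Tool frame: the origin (TCP) lies midway between the tips of the shut fingers; the grasp point (between the pads) lies 19 mm behind it; z points along the fingers, y is the line along which they close (so a half turn about z gives the same grasp; the last joint's range is limited). The gripper opens to 85 mm and grips with 20 to 120 N. Pads are 22 mm wide; open, the fingers measure 114 mm over their backs; the gripper's body (76 mm by 85 mm) begins 54 mm behind the grasp point. The pads swing forward as they close: fully open they stand 13 mm farther back than shut.
Start: joints at [-1.2, 0.353, 1.633, -0, 1.155, -0.002], TCP at [227.639, -582.072, 231.281] pointing down, gripper open.
Joint ranges: [-2.63, 2.63], [-0.92, 2.1], [0.06, 2.66], [-1.3, 4.44], [0, 2.69], [-3.02, 3.02]. Speed limits (rad/s): [2.22, 2.22, 2.79, 3.14, 3.14, 3.14].

### API

Orientations are given as a unit quaternion [w, x, y, z].
In Python, from bench import get_state, vision, bot, spotter gives the robot as it stands. The module is installed in compiled form; this text tells all that it offers.
- The arm moves only by the tool play_rows, never from a script. Its argument "targets" is text: rows parted by semicolons, each of 7 numbers parted by spaces: the shift along the tool's x, y, z in units of 30 mm (1.0 is 30 mm), then the turn, a rotation vector about the tool's x, y, z in units of 6 degrees (1.0 is 6 degrees), then the finger opening in mm, from 0 to 85.4. A call has 1 to 20 rows; each row is the pose to reach, as a shift and turn from the pose commanded when the call began, along the tool's axes at that moment; what a row does not reach only later rows make up. A row lasts 1/10 s, in which the tool goes at most 50 mm and 8.59 degrees, less where a joint would pass 70% of its speed; a pose out of reach is approached as far as the arm can. A call with a gripper value outside its range is refused whole. The fingers move at their own pace and stop on an object; "force" is the grip in N (left out, the last holds). Time passes only in rows, so rows that repeat a pose let the fingers close. It gives the time, the measured TCP pose, the force, the opening and the grip force at its end, in the units of the state.
- get_state(): the state, without advancing time (a new reading comes with each control period).
- vision.get_image(name): name is "side" or "top" or "wrist"; returns a dict with "image" (400x640x3 uint8, red, green, blue), "camera_matrix" (3x3 intrinsics, pixels), "origin" and "rotation" of the camera in the world; the wrist camera has in their place "mount" (4x4, takes a point from camera to tool coordinates, whose origin is the TCP and whose axes are the flange's). Camera axes: x right, y up, looking along -z (the intrinsics and any distortion apply to the point x, -y, -z); pixel columns grow to the right and rows downward; lengths in mm; the calibration is good to about 2 mm. The wrist camera is an equidistant fisheye: a pixel r from the principal point sees the ray r / f radians off the axis. A picture is of the moment at which its call begins: read the wrist's pose just before it. There is no depth.
- bot.job_done(): hands the job in; it is judged then, once.
Trained networks look in the newest picture that a camera, given by its name, has taken for a name from the list of things; names that differ only in an ending like _2 or _b are one class to them, and where a whole thing is asked for, a point or a joint stands for the part that bears it (a point fixed in the world has none). Each returns a list of dicts, best first, with "p" (0 to 1); they miss things now and then, are a little off and sometimes report something else, mostly with a low value. They report only what shows in the picture. A call takes as long as a camera call. They do not tell look-alikes from the thing itself.
- spotter.look_for(camera, label): "bbox" ([left, top, width, height] in pixels, round what is visible of it).
- spotter.outline_of(camera, label): "region" (400x640 bool, what is visible of it) and "bbox" ([left, top, width, height] in pixels, round what is visible of it).
The state is a dict: "t": time; "q": joint angles; "qd": joint speeds; "joint_torque": joint torques, N m; "position": TCP position; "orientation": TCP orientation; "contact_force": force on the tool from outside, world axes, zero at the start; "ft_torque": the same for the moment, N m; "grip_width": finger opening in mm; "grasp_force": force on a finger pad.
Only numpy, scipy, OpenCV 4.12 (cv2) and the standard library are available. Lean on these libraries where they do the work, as an engineer would, in place of code of your own. Each camera call takes 0.05 s, during which the arm holds its last target. There are 200 camera calls.

## Working session

There is one attempt and no reset: what is moved stays moved. The work goes in short steps, Python scripts to look and compute and a tool call to move; the robot and the scene stay as the last step left them, time stands still between calls to the robot, and variables do not carry over. Pictures are saved under pics/ and viewed, at most 10 in all, crops included, and the job is handed in when it is done.

Besides the shell and the picture viewer there is one more tool, called after ">>>" as name(argument=value, ...), one argument or row to a line, values as JSON. play_rows: Moves the arm, as the interface text tells. Its arguments: {"type":"object","properties":{"targets":{"type":"string"},"force":{"type":"number"}},"required":["targets"]}

```bash
mkdir -p pics
cat > h.py <<'E'
import numpy as np,cv2
from bench import get_state,vision,bot,spotter
from scipy.spatial.transform import Rotation as R
def rot(q): return R.from_quat([q[1],q[2],q[3],q[0]])
def save(c,n):
    im=vision.get_image(c); cv2.imwrite(f'pics/{n}.png',im['image'][:,:,::-1]); return im
def onplane(im,u,v,z):
    K=im['camera_matrix'];d=np.array([(u-K[0][2])/K[0][0],-(v-K[1][2])/K[1][1],-1.]);d=np.array(im['rotation'])@d
    o=np.array(im['origin']);return o+d*(z-o[2])/d[2]
def proj(im,P):
    K=np.array(im['camera_matrix']);c=(np.atleast_2d(P)-im['origin'])@np.array(im['rotation']);return np.c_[K[0,2]-K[0,0]*c[:,0]/c[:,2],K[1,2]+K[1,1]*c[:,1]/c[:,2]]
E
python3 - <<'E'
from h import *
for c in ['top','side']:
    im=save(c,c+'0'); print(c,{k:np.round(v,3).tolist() for k,v in im.items() if k!='image'})
    for l in ['wide_lid','narrow_lid','wide_caddy','narrow_caddy','torch','dish','clipper','tin']:
        print(l,[(round(d['p'],2),np.round(d['bbox']).tolist()) for d in spotter.look_for(c,l)][:3])
print(get_state())
E
```

```text
top {'camera_matrix': [[372.449, 0.0, 322.7], [0.0, 372.449, 193.235], [0.0, 0.0, 1.0]], 'origin': [322.419, 14.058, 967.639], 'rotation': [0.713, 0.046, -0.057, -0.698]}
wide_lid [(0.76, [422.0, 258.0, 87.0, 88.0]), (0.6, [350.0, 128.0, 65.0, 65.0]), (0.19, [341.0, 106.0, 87.0, 77.0])]
narrow_lid [(0.96, [230.0, 115.0, 43.0, 62.0])]
wide_caddy [(0.57, [342.0, 105.0, 85.0, 79.0]), (0.35, [325.0, 117.0, 2.0, 29.0])]
narrow_caddy [(0.17, [322.0, 117.0, 7.0, 30.0])]
torch [(0.62, [153.0, 185.0, 34.0, 61.0])]
dish [(0.69, [302.0, 198.0, 39.0, 39.0])]
clipper [(0.63, [323.0, 118.0, 6.0, 29.0]), (0.44, [229.0, 116.0, 43.0, 63.0])]
tin [(0.9, [431.0, 211.0, 36.0, 32.0])]
side {'camera_matrix': [[494.957, 0.0, 320.233], [0.0, 494.957, 199.599], [0.0, 0.0, 1.0]], 'origin': [205.516, 1286.087, 866.017], 'rotation': [-0.084, -0.041, 0.483, 0.87]}
wide_lid [(0.96, [376.0, 156.0, 43.0, 24.0]), (0.89, [273.0, 155.0, 54.0, 33.0])]
narrow_lid [(0.79, [237.0, 212.0, 52.0, 20.0])]
wide_caddy [(0.63, [258.0, 137.0, 61.0, 67.0]), (0.42, [217.0, 186.0, 67.0, 67.0])]
narrow_caddy [(0.59, [218.0, 183.0, 64
[... 252 characters left out ...]
]
{'t': 0.9, 'q': array([-1.20038271e+00,  3.52969553e-01,  1.63341217e+00,  2.06759706e-05,
        1.15518802e+00, -2.40933830e-03]), 'qd': array([ 0.00119971,  0.00143983,  0.00115463, -0.00201862, -0.00020053,
       -0.00051161]), 'joint_torque': array([ 4.37997251e-04, -6.05153561e+01, -3.42445886e+01, -1.26393356e-04,
        8.19048255e-04,  3.06914831e-05]), 'position': array([ 227.65468504, -582.06502718,  231.29478207]), 'orientation': array([9.53043111e-06, 9.82676409e-01, 1.85329640e-01, 1.13940501e-05]), 'contact_force': array([-0.94515992,  0.13280388,  0.13085277]), 'ft_torque': array([ 0.01000216,  0.05090477, -0.02573551]), 'grasp_force': 0.0, 'grip_width': 85.494359876248}
```

View pics/top0.png

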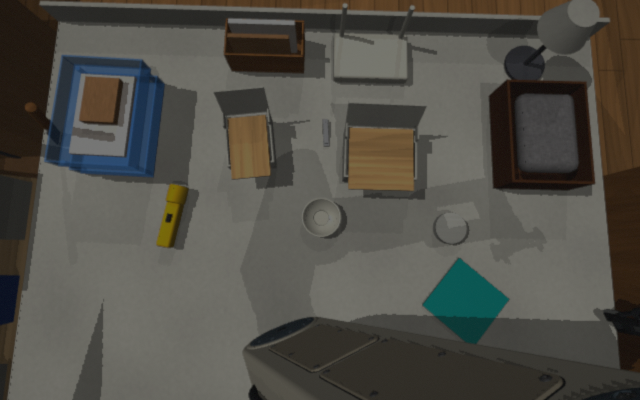

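View pics/side0.png

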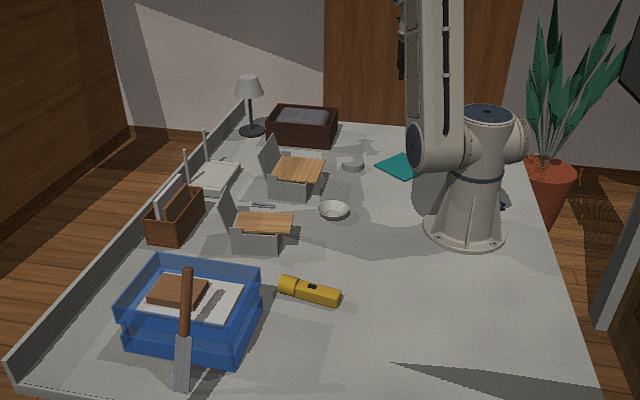

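Lid candidates in the top view: the wooden board at (381,158), the turquoise board lying on the ledge at (465,302), and the narrow lid at (248,147). The wooden one at (381,158) fits: it is wood, lies on the wide caddy and has a backboard behind it. I'll confirm that in an enlarged crop and measure it.

Run:
```python
from h import *
im=save('top','top1')
c=im['image'][90:215,330:440]; cv2.imwrite('pics/crop1.png',cv2.resize(c,None,fx=4.8,fy=4.8,interpolation=cv2.INTER_CUBIC)[:,:,::-1])
for l in ['wide_lid','narrow_lid']:
  for d in spotter.outline_of('top',l):
    m=d['region'].astype(np.uint8); 
    if d['p']<.3: continue
    box=cv2.boxPoints(cv2.minAreaRect(np.argwhere(m)[:,::-1].astype(np.float32)))
    print(l,d['p'],box.round(1).tolist()); print(np.array([onplane(im,u,v,78) for u,v in box]).round(1).tolist())
# wood color mask
a=im['image'].astype(int); m=((a[:,:,0]-a[:,:,2])>45).astype(np.uint8); m[:, :335]=0;m[:,430:]=0;m[:100]=0;m[215:]=0
n,lab,st,_=cv2.connectedComponentsWithStats(m);k=1+st[1:,4].argmax()
box=cv2.boxPoints(cv2.minAreaRect(np.argwhere(lab==k)[:,::-1].astype(np.float32)));print('col',box.tolist());W=np.array([onplane(im,u,v,78) for u,v in box]);print(W.round(1).tolist(),W.mean(0))
s=[np.linalg.norm(W[i]-W[i-1]) for i in range(4)];print(s)
# other things at heights
for l,z in [('dish',15),('tin',13),('clipper',8)]:
  for d in spotter.look_for('top',l)[:1]:
    b=d['bbox'];print(l,onplane(im,b[0]+b[2]/2,b[1]+b[3]/2,z).round())
w=vision.get_image('wrist');print(w['mount'],w['camera_matrix'])
```

```text
wide_lid 0.86 [[419.6000061035156, 305.5], [458.0, 257.3999938964844], [510.5, 299.3999938964844], [472.0, 347.3999938964844]]Traceback (most recent call last):
  File "<stdin>", line 9, in <module>
  File "h.py", line 8, in onplane
    K=im['camera_matrix'];d=np.array([(u-K[0][2])/K[0][0],-(v-K[1][2])/K[1][1],-1.]);d=np.array(im['rotation'])@d
                                                                                       ~~~~~~~~~~~~~~~~~~~~~~~~^~
ValueError: matmul: Input operand 1 has a mismatch in its core dimension 0, with gufunc signature (n?,k),(k,m?)->(n?,m?) (size 3 is different from 4)
```

View pics/crop1.png

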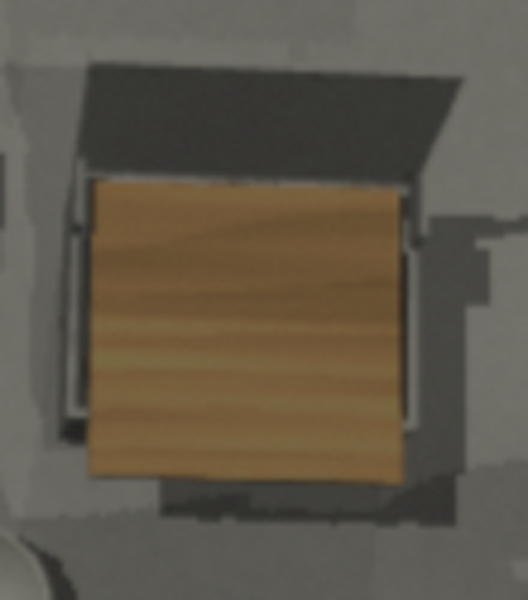

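The crop confirms it: the wooden lid on the wide caddy spans about u 349–414, v 127–190. The backboard is at the top and the front edge juts out towards the robot. The camera rotation is a quaternion, so I'll fix the helper.

```bash
sed -i "s/np.array(im\['rotation'\])/rot(im['rotation']).as_matrix()/g" h.py
python3 - <<'E'
from h import *
im=vision.get_image('top')
a=im['image'].astype(int); m=((a[:,:,0]-a[:,:,2])>35).astype(np.uint8); m[:, :335]=0;m[:,430:]=0;m[:100]=0;m[215:]=0
n,lab,st,_=cv2.connectedComponentsWithStats(m);k=1+st[1:,4].argmax()
cs=cv2.findContours((lab==k).astype(np.uint8),cv2.RETR_EXTERNAL,cv2.CHAIN_APPROX_NONE)[0][0]
box=cv2.boxPoints(cv2.minAreaRect(cs.astype(np.float32)));W=np.array([onplane(im,u,v,78) for u,v in box]);print(box.round(1).tolist(),W.round(1).tolist(),W.mean(0).round(1))
print([np.linalg.norm(W[i]-W[i-1]).round(1) for i in range(4)])
for l,z in [('dish',15),('tin',13),('clipper',8),('torch',20),('narrow_lid',78)]:
  for d in spotter.look_for('top',l)[:1]:
    b=d['bbox'];print(l,onplane(im,b[0]+b[2]/2,b[1]+b[3]/2,z).round())
w=vision.get_image('wrist');print(w['mount'],w['camera_matrix'])
s=vision.get_image('side')
for p in W: print(proj(s,p).round(1))
for d in spotter.outline_of('side','wide_lid'): print(d['bbox'],cv2.boxPoints(cv2.minAreaRect(np.argwhere(d['region'])[:,::-1].astype(np.float32))).round().tolist())
E
```

```text
[[347.70001220703125, 188.5], [349.29998779296875, 127.30000305175781], [414.5, 128.89999389648438], [413.0, 190.10000610351562]] [[466.7, -59.4, 78.0], [620.7, -61.6, 78.0], [620.7, -224.2, 78.0], [466.3, -218.0, 78.0]] [ 543.6 -140.8   78. ]
[np.float64(158.6), np.float64(154.0), np.float64(162.6), np.float64(154.5)]
dish [397.   2.  15.]
tin [ 384. -332.   13.]
clipper [629.  -5.   8.]
torch [395. 383.  20.]
narrow_lid [562. 177.  78.]
[[ 1.44043067e-03  9.61854838e-01  2.73556568e-01  6.90868765e+01]
 [ 9.99998956e-01 -1.41666667e-03 -2.84407273e-04 -6.82342225e-01]
 [ 1.13979962e-04  2.73556692e-01 -9.61855874e-01 -1.44173486e+02]
 [ 0.00000000e+00  0.00000000e+00  0.00000000e+00  1.00000000e+00]] [[309.70691629   0.         321.91093201]
 [  0.         309.70691629 199.25591392]
 [  0.           0.           1.        ]]
[[315.8 181.7]]
[[269.3 176.6]]
[[281.9 154.4]]
[[324.8 159.3]]
[375.1, 153.2, 41.2, 28.6] [[374.0, 164.0], [404.0, 149.0], [417.0, 176.0], [388.0, 190.0]]
[272.8, 153.9, 51.5, 32.3] [[271.0, 179.0], [274.0, 154.0], [324.0, 159.0], [322.0, 184.0]]
```

>>> play_rows(
  targets="0 -4 2 0 0 0 85;0 -4 2 0 0 0 85;0 -4 2 0 0 0 85;0 -4 2 0 0 0 85",
)

```text
t: 1.85
position: [181.8, -464.9, 168.9]
orientation: [-0.003, 0.983, 0.185, -0.001]
contact_force: [0.0, 0.4, 0.4]
grip_width: 84.9
grasp_force: 0.0
```

Run:
```python
from h import *
s=get_state();print(s['t'],s['q'].tolist(),s['position'].tolist(),s['orientation'].tolist())
```

```text
1.85 [-1.2009739962444363, 0.23659748914808582, 1.9537599061401556, 4.646679398840926e-06, 0.9583375538647046, -0.002980035343511259] [181.82941491870142, -464.8914496861885, 168.92614826575394] [-0.0034919174085816644, 0.9826715957409328, 0.1853211383593782, -0.0006458436069697094]
```

>>> play_rows(
  targets="8 -6 -1 0 0 -4 85;8 -6 -1 0 0 -8.6 85;8 -6 -1 0 0 -8.6 85;8 -6 -1 0 0 -8.6 85;11 -7.5 -1 0 0 -8.6 85;11 -7.5 -1 0 0 -8.6 85;11 -7.5 -1 0 0 -8.6 85;11 -7.5 -1 0 0 -8.6 85;11 -7.5 -1 0 0 -8.6 85",
)

```text
t: 2.75
position: [413.9, -137.0, 202.7]
orientation: [0.001, 0.802, 0.597, 0.002]
contact_force: [0.8, -0.9, -0.5]
grip_width: 84.8
grasp_force: 0.0
```

Run:
```python
from h import *
s=get_state();print(s['t'],s['q'].tolist(),s['position'].tolist(),s['orientation'].tolist())
```

```text
2.75 [-0.32414521999354806, 0.08617695601432844, 2.0510109790745976, 0.0017192573602473312, 1.0004380584268553, -0.03316021349043031] [413.9085076789045, -136.96611073149282, 202.6933250192189] [0.0012162266552079154, 0.8024265107479267, 0.5967472131437943, 0.0017260494620966948]
```

>>> play_rows(
  targets="0 0 0 -2 0 0 85;0 0 0 -4 0 0 85;0 0 0 -4 0 0 85;0 0 0 -4 0 0 85;0 0 0 -4 0 0 85",
)

```text
t: 3.25
position: [409.8, -141.2, 202.2]
orientation: [0.167, 0.787, 0.581, 0.123]
contact_force: [0.8, -0.3, 0.4]
grip_width: 85.0
grasp_force: 0.0
```

Run:
```python
from h import *
s=get_state();print(s['t'],s['q'].tolist(),s['position'].tolist(),s['orientation'].tolist())
```

```text
3.25 [-0.352690671320574, -0.11702364438914316, 2.3297622839176313, 0.04480478741674873, 0.5121189423558808, -0.08908385834074681] [409.8046870749147, -141.22783065860384, 202.1614498198347] [0.16681777718504087, 0.7867716732878531, 0.5813786073491627, 0.1231303303155714]
```

```bash
cat > kin.py <<'E'
import numpy as np
from scipy.spatial.transform import Rotation as R
from scipy.optimize import least_squares
Q=np.array([[-1.20038271,.352969553,1.63341217,0,1.15518802,-.0024],[-1.2009739962444363,0.23659748914808582,1.9537599061401556,0,0.9583375538647046,-0.00298],[-0.32414521999354806,0.08617695601432844,2.0510109790745976,0.0017192573602473312,1.0004380584268553,-0.03316021349043031],[-0.352690671320574,-0.11702364438914316,2.3297622839176313,0.04480478741674873,0.5121189423558808,-0.08908385834074681]])
P=np.array([[227.65468504,-582.06502718,231.29478207],[181.82941491870142,-464.8914496861885,168.92614826575394],[413.9085076789045,-136.96611073149282,202.6933250192189],[409.8046870749147,-141.22783065860384,202.1614498198347]])
Ry=lambda a:R.from_euler('y',a);Rz=lambda a:R.from_euler('z',a)
def fk(q,k):
    d1,a1,L2,a3,L4,L6=k
    r1=Rz(q[0]);r2=r1*Ry(q[1]);r3=r2*Ry(q[2]);r5=r3*Rz(q[3])*Ry(q[4])
    el=r1.apply([a1,0,d1])+r2.apply([0,0,L2]);w=el+r3.apply([a3,0,L4])
    return w+r5.apply([0,0,L6]),r5*Rz(q[5]+np.pi/2),w,el
def fit(Q=Q,P=P):
    k0=np.array([400,25,450,30,430,260.])
    return least_squares(lambda k:np.r_[np.concatenate([fk(q,k)[0]-p for q,p in zip(Q,P)]),(k-k0)*1e-3],k0).x
lo=np.array([-2.63,-.92,.06,-1.3,0,-3.02]);hi=np.array([2.63,2.1,2.66,4.44,2.69,3.02])
def ik(p,r,k,q0):
    f=lambda q:np.r_[(fk(q,k)[0]-p)/100,(fk(q,k)[1]*r.inv()).as_rotvec()*2]
    s=least_squares(f,np.clip(q0,lo+1e-3,hi-1e-3),bounds=(lo,hi));return s.x,np.abs(s.fun).max()
E
python3 - <<'E'
from kin import *
k=fit();print(k.round(1))
for q,p in zip(Q,P): print((fk(q,k)[0]-p).round(2))
o=fk(Q[3],k)[1].as_quat();print(o)
# feasibility: in-plane at front edge, tool angle t, aligned to +x
b=np.array([466+22,-139,76.])
def ori(t,phi=0): # tool z in xz-plane angle t from up, rotated yaw phi
    return Rz(np.radians(-1.2+phi))*Ry(t)*Rz(np.pi/2)
for t in np.radians([90,100,110,120,130,140,150,160]):
    for q0 in ([-.3,0,2.3,0,.5,0],[-.3,0,2.3,3.1,.5,0]):
        q,e=ik(b,ori(t),k,np.array(q0));print(round(np.degrees(t)),q.round(2),round(e,4),fk(q,k)[2].round())
E
```

```text
[293.5  -0.7 569.1  57.9 494.5 343.7]
[-1.39 -0.59  0.01]
[-1.39 -0.56 -0.05]
[-0.61 -1.37 -0.  ]
[-0.44 -1.41  0.04]
[0.78677167 0.58137861 0.12313033 0.16681778]
90 [-0.86  0.88  2.47  2.15  1.43 -3.02] 0.5655 [ 181. -211.  185.]
90 [-0.86  0.88  2.47  2.15  1.43 -3.02] 0.5654 [ 181. -211.  185.]
100 [-0.8   0.77  2.52  2.25  1.28 -3.02] 0.437 [ 186. -192.  222.]
100 [-0.72  1.18  2.56  2.42  1.85  2.76] 0.0 [ 150. -132.  136.]
110 [-0.73  0.67  2.54  2.33  1.12 -3.02] 0.306 [ 195. -175.  251.]
110 [-0.68  0.95  2.6   2.53  1.56  2.89] 0.0 [ 165. -132.  194.]
120 [-0.65  0.57  2.55  2.42  0.96 -3.02] 0.1724 [ 208. -158.  276.]
120 [-0.61  0.72  2.6   2.61  1.21  3.02] 0.0248 [ 188. -131.  244.]
130 [-0.55  0.48  2.54  2.53  0.75 -3.02] 0.0351 [ 228. -139.  301.]
130 [-0.48  0.57  2.59  2.77  0.93  3.02] 0.1854 [ 214. -111.  280.]
140 [-0.47  0.36  2.46  2.41  0.43 -2.81] 0.0 [ 267. -134.  339.]
140 [-0.31  0.36  2.5   2.98  0.43  3.02] 0.2445 [270. -88. 335.]
150 [-0.4   0.29  2.36  1.61  0.19 -1.94] 0.0 [ 316. -135.  374.]
150 [-0.27  0.29  2.38  3.04  0.05  3.02] 0.2112 [323. -90. 372.]
160 [-0.35  0.29  2.25  0.4   0.29 -0.69] 0.0 [ 370. -137.  399.]
160 [-0.27  0.3   2.36  4.37  0.    1.68] 0.2291 [333. -93. 371.]
```

```bash
cat >> kin.py <<'E'
yaw=np.radians(-1.2)
C=np.array([543.6,-140.8,70.])
def lidpt(x,y,z=4,th=0,slide=0):
    # lid-frame point at lid angle th (deg), tipping about rear lower edge
    piv=np.array([77.5+slide,0,0]);v=Ry(np.radians(th)).apply(np.array([x-77.5,y,z]))+piv
    return C+Rz(yaw).apply(v)
def lidori(phi,flip,th,pitch=0):
    # tool z at heading phi in lid plane
    return Rz(yaw)*Ry(np.radians(th))*Rz(np.radians(phi))*Ry(np.pi/2)*Rz(np.pi/2+flip*np.pi)
E
python3 - <<'E'
from kin import *
k=fit()
for phi in (-90,-75,-60,-45,-30,30,45,60,75,90):
  s=np.sign(phi) # phi>0: tool points +y, grips right (y=-80) corner
  gx=-77.5+12; gy=-s*(80-12) if abs(phi)>45 else -s*60
  d=np.array([np.cos(np.radians(phi)),np.sin(np.radians(phi)),0])
  for flip in (0,1):
    best=None
    for q4 in (-1,0,1,2,3,4):
      for q6 in (-1.5,1.5):
       tip=np.array([gx,gy,4])+19*d
       q,e=ik(lidpt(*tip),lidori(phi,flip,0),k,np.array([-.6 if s>0 else 0,.6,2,q4,1.3,q6]))
       if e>1e-3: continue
       qs=[q]
       ok=0
       for th in range(5,106,5):
         q,e=ik(lidpt(*tip,th=th),lidori(phi,flip,th),k,q)
         if e>1e-3: ok=th;break
         qs.append(q)
       qs=np.array(qs);m=np.minimum(qs-lo,hi-qs).min()
       st=np.abs(np.diff(qs,axis=0)).max() if len(qs)>1 else 9
       c=(ok==0,m)
       if best is None or c>best[0]: best=(c,ok,st,qs[0].round(2),qs[-1].round(2),m)
    if best: print(phi,flip,best[1:],)
E
```

```text
-90 0 (0, np.float64(0.11191112885858767), array([ 0.48,  1.07,  1.86, -1.08,  1.68,  2.95]), array([ 0.36,  0.93,  1.55, -1.27,  1.8 ,  0.68]), np.float64(0.031848764942694174))
-90 1 (0, np.float64(0.11191112885858723), array([ 0.48,  1.07,  1.86, -1.08,  1.68, -0.19]), array([ 0.36,  0.93,  1.55, -1.27,  1.8 , -2.46]), np.float64(0.0318487645893093))
-75 1 (0, np.float64(0.12807826864989846), array([ 0.55,  1.06,  2.02, -1.27,  1.59, -0.06]), array([ 0.33,  0.83,  1.52, -1.09,  1.68, -2.55]), np.float64(0.03295900308346389))
-30 0 (20, np.float64(0.1369800863643329), array([ 0.41,  1.29,  2.45,  4.19,  1.9 , -2.63]), array([ 0.39,  0.94,  2.55,  4.05,  1.56, -2.99]), np.float64(0.03049050430856015))
-30 1 (45, np.float64(0.2374472197431916), array([0.41, 1.29, 2.45, 4.19, 1.9 , 0.51]), array([ 0.28,  0.35,  2.43,  4.35,  0.8 , -0.81]), np.float64(0.09189891240650727))
30 1 (0, np.float64(0.1817644279467212), array([-1.08,  1.08,  2.14,  1.56,  1.57, -0.08]), array([-0.47,  0.73,  1.22,  0.36,  1.65,  2.71]), np.float64(0.31043133959505775))
45 1 (0, np.float64(0.145126969680899), 
[... 493 characters left out ...]
(0, np.float64(0.11237318204133695), array([-0.93,  1.1 ,  1.64,  0.96,  1.81, -2.81]), array([-0.66,  0.99,  1.16,  0.92,  1.97, -0.54]), np.float64(0.20559741738762893))
75 1 (0, np.float64(0.11237318193021806), array([-0.93,  1.1 ,  1.64,  0.96,  1.81,  0.33]), array([-0.66,  0.99,  1.16,  0.92,  1.97,  2.6 ]), np.float64(0.4176037640542205))
90 0 (0, np.float64(0.10993158104637324), array([-0.85,  1.14,  1.49,  0.81,  1.94, -2.77]), array([-0.69,  1.07,  1.18,  1.11,  2.07, -0.54]), np.float64(0.24597387253424818))
90 1 (0, np.float64(0.10993158038177842), array([-0.85,  1.14,  1.49,  0.81,  1.94,  0.37]), array([-0.69,  1.07,  1.18,  1.11,  2.07,  2.6 ]), np.float64(0.4222289967480357))
```

```bash
cat >> kin.py <<'E'
PHI,FL=30,1
dz=lambda phi=PHI:np.array([np.cos(np.radians(phi)),np.sin(np.radians(phi)),0])
def pose(th,back=0,drop=0,ins=10,gy=0):
    tip=np.array([-77.5,gy,4])+(ins+19-back)*dz()
    return lidpt(*tip,th=th)-[0,0,drop],lidori(PHI,FL,th)
def rows(p0,r0,p,r):
    return np.r_[r0.inv().apply(p-p0)/30,np.degrees((r0.inv()*r).as_rotvec())/6]
E
python3 - <<'E'
from kin import *
from bench import get_state
k=fit();s=get_state();q=np.array(s['q'])
x=np.array([-1.08,1.08,2.14,1.56,1.57,-.08])
p,r=pose(15,0,15);qa,e=ik(p,r,k,x);print('pre',p.round(),r.as_matrix()[:,2].round(2),qa.round(2),e,fk(qa,k)[2].round())
p,r=pose(15,70,15);qb,e=ik(p,r,k,qa);print('back',p.round(),qb.round(2),e,fk(qb,k)[2].round())
p,r=pose(15,100,-120);qc,e=ik(p,r,k,qb);print('via',p.round(),qc.round(2),e,fk(qc,k)[2].round())
print('joint path to via')
for a in np.linspace(0,1,9):
    f=fk(q+(qc-q)*a,k);print((q+(qc-q)*a).round(2),f[0].round(),f[1].as_matrix()[:,2].round(2),f[2].round())
qq=qa
for th in range(15,106,10):
    p,r=pose(th);qq,e=ik(p,r,k,qq);print(th,p.round(),qq.round(2),round(e,4),fk(qq,k)[2].round())
E
```

```text
pre [ 497. -125.   92.] [ 0.85  0.48 -0.22] [-0.96  0.87  2.31  1.68  1.35  0.09] 7.482903185973555e-14 [ 206. -291.  170.]
back [ 438. -159.  108.] [-1.15  0.83  2.32  1.48  1.34  0.13] 7.056244477610109e-12 [ 147. -325.  185.]
via [ 412. -174.  250.] [-1.23  0.43  2.34  1.33  1.42  0.49] 5.446754158811018e-13 [ 121. -339.  327.]
joint path to via
[-0.35 -0.12  2.33  0.04  0.51 -0.09] [ 409. -143.  202.] [ 0.39 -0.12 -0.91] [ 276. -102.  516.]
[-0.46 -0.05  2.33  0.21  0.63 -0.02] [ 368. -137.  164.] [ 0.27  0.   -0.96] [ 276. -137.  495.]
[-0.57  0.02  2.33  0.37  0.74  0.06] [ 337. -119.  140.] [ 0.2   0.16 -0.97] [ 270. -173.  473.]
[-0.68  0.09  2.34  0.53  0.85  0.13] [324. -95. 132.] [ 0.19  0.33 -0.92] [ 258. -209.  450.]
[-0.79  0.16  2.34  0.69  0.97  0.2 ] [327. -75. 138.] [ 0.25  0.49 -0.84] [ 240. -242.  426.]
[-0.9   0.23  2.34  0.85  1.08  0.28] [344. -68. 156.] [ 0.37  0.59 -0.71] [ 217. -273.  402.]
[-1.01  0.3   2.34  1.01  1.19  0.35] [370. -81. 184.] [ 0.53  0.64 -0.56] [ 189. -300.  377.]
[-1.12  0.37  2.34  1.17  1.31  0.42] [ 396. -116.  216.] [ 0.7  0.6 -0.4] 
[... 268 characters left out ...]
[ 232. -292.  254.]
35 [ 517. -126.  148.] [-0.83  0.48  2.27  1.49  1.04  0.79] 0.0 [ 270. -292.  318.]
45 [ 532. -126.  165.] [-0.74  0.38  2.18  1.29  0.95  1.19] 0.0 [ 318. -293.  375.]
55 [ 550. -126.  179.] [-0.66  0.34  2.07  1.05  0.94  1.58] 0.0 [ 376. -295.  423.]
65 [ 570. -127.  189.] [-0.59  0.35  1.93  0.83  1.    1.93] 0.0 [ 441. -296.  459.]
75 [ 592. -127.  196.] [-0.53  0.4   1.79  0.66  1.11  2.22] 0.0 [ 511. -297.  484.]
85 [ 614. -128.  200.] [-0.47  0.48  1.63  0.53  1.25  2.44] 0.0 [ 585. -299.  496.]
95 [ 637. -128.  199.] [-0.43  0.58  1.46  0.45  1.42  2.62] 0.0 [ 659. -301.  496.]
105 [ 659. -129.  194.] [-0.39  0.69  1.29  0.4   1.59  2.76] 0.0 [ 732. -302.  482.]
```

Run:
```python
from kin import *
from h import rot
from bench import get_state
k=fit();s=get_state();q=np.array(s['q']);p0=np.array(s['position']);r0=rot(s['orientation'])
p,r=pose(15,100,-120);qc,e=ik(p,r,k,np.array([-1.23,.43,2.34,1.33,1.42,.49]))
for a in np.linspace(0,1,9)[1:]:
    f=fk(q+(qc-q)*a,k);print(rows(p0,r0,f[0],f[1]).round(2))
```

```text
[-0.29 -1.79  0.61  1.63  0.51  3.02]
[ 0.01 -3.15  0.87  3.13  1.16  6.06]
[ 0.63 -3.87  0.84  4.51  1.99  9.08]
[ 1.29 -3.87  0.62  5.75  3.03 12.05]
[ 1.68 -3.17  0.26  6.85  4.34 14.93]
[ 1.53 -1.95 -0.19  7.77  5.96 17.65]
[ 0.66 -0.44 -0.7   8.47  7.97 20.16]
[-1.01  1.01 -1.29  8.9  10.4  22.35]
```

>>> play_rows(
  targets="-0.3 -1.8 0.6 1.6 0.5 3 85;-0.3 -1.8 0.6 1.6 0.5 3 85;-0.3 -1.8 0.6 1.6 0.5 3 85;0 -3.1 0.9 3.1 1.2 6.1 85;0 -3.1 0.9 3.1 1.2 6.1 85;0.6 -3.9 0.8 4.5 2 9.1 85;0.6 -3.9 0.8 4.5 2 9.1 85;0.6 -3.9 0.8 4.5 2 9.1 85;1.3 -3.9 0.6 5.8 3 12 85;1.3 -3.9 0.6 5.8 3 12 85;1.3 -3.9 0.6 5.8 3 12 85;1.7 -3.2 0.3 6.9 4.3 14.9 85;1.7 -3.2 0.3 6.9 4.3 14.9 85;1.7 -3.2 0.3 6.9 4.3 14.9 85;1.7 -3.2 0.3 6.9 4.3 14.9 85",
)

```text
t: 4.75
position: [343.7, -67.9, 153.5]
orientation: [-0.342, 0.921, -0.098, 0.162]
contact_force: [0.9, -0.6, 0.3]
grip_width: 84.9
grasp_force: 0.0
```

```bash
cat > mv.py <<'E'
from kin import *
from h import rot
from bench import get_state
k=fit();s=get_state();q=np.array(s['q']);p0=np.array(s['position']);r0=rot(s['orientation'])
print('t',s['t'],'q',q.round(2),'fkerr',(fk(q,k)[0]-p0).round(1))
def show(*a,**kw):
    p,r=pose(*a,**kw);print(a,kw,rows(p0,r0,p,r).round(2))
E
python3 - <<'E'
from mv import *
p,r=pose(15,100,-120);qc,e=ik(p,r,k,np.array([-1.23,.43,2.34,1.33,1.42,.49]))
for a in (.33,.67,1):
    f=fk(q+(qc-q)*a,k);print(rows(p0,r0,f[0],f[1]).round(2))
E
```

```text
t 4.75 q [-0.9   0.24  2.34  0.84  1.08  0.27] fkerr [-0.7 -0.5  0. ]
[ 1.12 -0.36 -0.6   1.55  1.44  2.48]
[ 2.56 -0.27 -1.8   3.24  3.09  4.77]
[ 3.89  0.35 -3.56  4.94  4.86  6.69]
```

Tracking is as modelled. I'll go on to the via pose, then check a picture.

>>> play_rows(
  targets="1.1 -0.4 -0.6 1.5 1.4 2.5 85;1.1 -0.4 -0.6 1.5 1.4 2.5 85;1.1 -0.4 -0.6 1.5 1.4 2.5 85;2.6 -0.3 -1.8 3.2 3.1 4.8 85;2.6 -0.3 -1.8 3.2 3.1 4.8 85;2.6 -0.3 -1.8 3.2 3.1 4.8 85;3.9 0.4 -3.6 4.9 4.9 6.7 85;3.9 0.4 -3.6 4.9 4.9 6.7 85;3.9 0.4 -3.6 4.9 4.9 6.7 85;3.9 0.4 -3.6 4.9 4.9 6.7 85",
)

```text
t: 5.75
position: [411.2, -172.4, 249.5]
orientation: [-0.556, 0.65, -0.438, 0.276]
contact_force: [0.0, 0.4, -0.2]
grip_width: 84.8
grasp_force: 0.0
```

Run:
```python
from mv import *
show(15,70,-60);show(15,70,18);show(15,30,18);show(15,0,18)
show(15,0,0)
```

```text
t 5.75 q [-1.23  0.43  2.35  1.32  1.42  0.5 ] fkerr [-0.5 -0.4  0.3]
(15, 70, -60) {} [ 0.3   1.9   1.47  0.05 -0.02  0.01]
(15, 70, 18) {} [ 0.63  4.41  2.06  0.05 -0.02  0.01]
(15, 30, 18) {} [ 0.63  4.4   3.4   0.05 -0.02  0.01]
(15, 0, 18) {} [ 0.63  4.4   4.4   0.05 -0.02  0.01]
(15, 0, 0) {} [ 0.55  3.82  4.26  0.05 -0.02  0.01]
```

>>> play_rows(
  targets="0.3 1.9 1.5 0 0 0 85;0.3 1.9 1.5 0 0 0 85;0.6 4.4 2.1 0 0 0 85;0.6 4.4 2.1 0 0 0 85;0.6 4.4 2.1 0 0 0 85;0.6 4.4 3.1 0 0 0 85;0.6 4.4 3.1 0 0 0 85",
)

```text
t: 6.45
position: [465.9, -143.3, 100.6]
orientation: [-0.557, 0.65, -0.437, 0.277]
contact_force: [0.6, 0.3, 0.3]
grip_width: 84.8
grasp_force: 0.0
```

Run:
```python
from mv import *
from h import *
show(15,0,18);show(15,0,0)
a=vision.get_image('top')['image'][70:270,270:470];b=save('wrist','w2')['image']
b=cv2.resize(b,(640,400));a=cv2.resize(a,(400,400))
c=vision.get_image('side')['image'][130:230,230:390]
cv2.imwrite('pics/c2.png',np.vstack([np.hstack([a,cv2.resize(c,(400,250))[:, :400] if 0 else cv2.copyMakeBorder(cv2.resize(c,(400,250)),0,150,0,0,cv2.BORDER_CONSTANT)]),])[:,:,::-1])
```

```text
t 6.45 q [-1.06  0.84  2.32  1.57  1.34  0.11] fkerr [-0.1 -0.9 -0.2]
(15, 0, 18) {} [ 0.    0.09  1.25  0.03 -0.01  0.03]
(15, 0, 0) {} [-0.07 -0.49  1.11  0.03 -0.01  0.03]
```

View pics/c2.png

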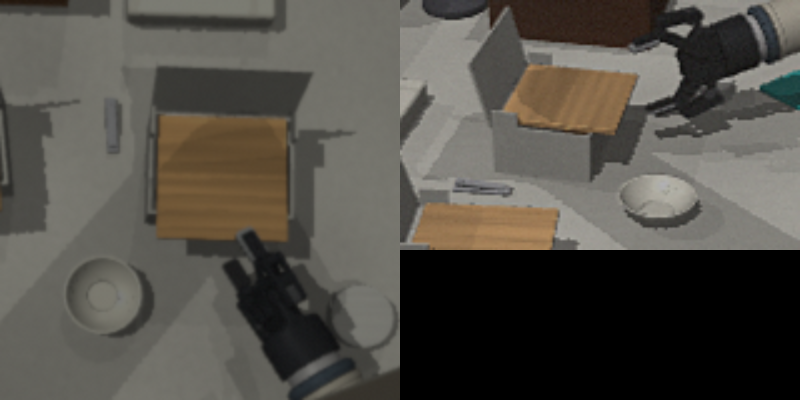

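View pics/w2.png

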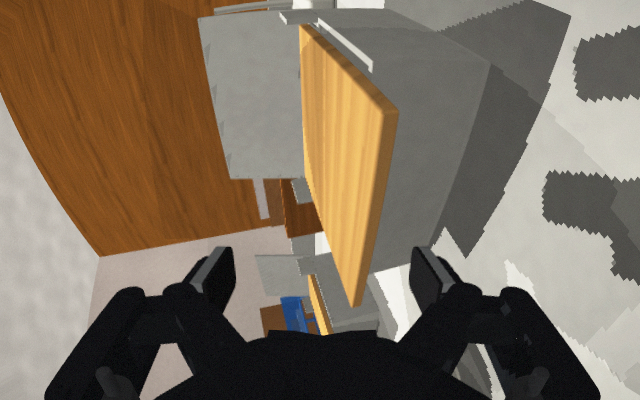

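The wrist view shows the lid's front edge, from (395,110) to (360,300), lying between the upper finger at (215,270) and the lower finger at (430,280). The top view shows the fingers at mid-front of the lid and the path in clear. I'll go in, raise and close.

>>> play_rows(
  targets="0 0.1 0.6 0 0 0 85;0 0.1 1.25 0 0 0 85;0 0.1 1.25 0 0 0 85;-0.1 -0.2 1.2 0 0 0 85;-0.1 -0.5 1.1 0 0 0 85;-0.1 -0.5 1.1 0 0 0 60;-0.1 -0.5 1.1 0 0 0 60;-0.1 -0.5 1.1 0 0 0 40;-0.1 -0.5 1.1 0 0 0 40;-0.1 -0.5 1.1 0 0 0 20;-0.1 -0.5 1.1 0 0 0 20;-0.1 -0.5 1.1 0 0 0 0;-0.1 -0.5 1.1 0 0 0 0;-0.1 -0.5 1.1 0 0 0 0;-0.1 -0.5 1.1 0 0 0 0",
  force=50,
)

```text
t: 8.1
position: [495.5, -127.2, 107.2]
orientation: [-0.556, 0.649, -0.438, 0.278]
contact_force: [-4.1, -1.9, 2.7]
grip_width: 6.8
grasp_force: 49.2
```

Run:
```python
from mv import *
from h import *
for t in (15,25,35,45,55,65,75,85,95,102): show(t,0,0)
a=vision.get_image('top')['image'][70:270,270:470]
c=vision.get_image('side')['image'][130:230,230:390]
cv2.imwrite('pics/c3.png',np.hstack([cv2.resize(a,(350,350)),cv2.copyMakeBorder(cv2.resize(c,(440,275)),0,75,0,0,cv2.BORDER_CONSTANT)])[:,:,::-1])
```

```text
t 8.1 q [-0.96  0.83  2.32  1.67  1.34  0.12] fkerr [-0.  -0.9 -0.2]
(15, 0, 0) {} [-0.03 -0.02  0.07  0.02 -0.05  0.02]
(25, 0, 0) {} [ 0.01 -0.77  0.15 -1.43 -0.05  0.85]
(35, 0, 0) {} [ 0.12 -1.49  0.34 -2.87 -0.05  1.67]
(45, 0, 0) {} [ 0.29 -2.17  0.63 -4.32 -0.05  2.5 ]
(55, 0, 0) {} [ 0.52 -2.77  1.02 -5.77 -0.06  3.33]
(65, 0, 0) {} [ 0.79 -3.29  1.5  -7.21 -0.06  4.16]
(75, 0, 0) {} [ 1.1  -3.71  2.05 -8.66 -0.06  4.99]
(85, 0, 0) {} [  1.45  -4.     2.65 -10.1   -0.06   5.82]
(95, 0, 0) {} [  1.81  -4.18   3.29 -11.55  -0.06   6.65]
(102, 0, 0) {} [  2.07  -4.22   3.74 -12.56  -0.06   7.23]
```

View pics/c3.png

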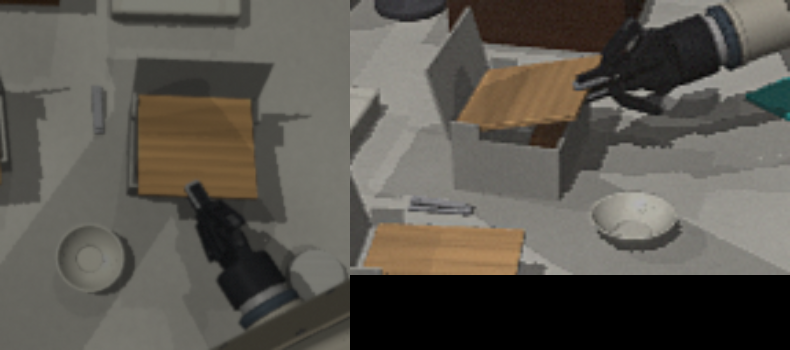

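The pictures show the lid gripped at mid-front and tipped about 15°, with its rear edge between the cheeks. I'll tip further.

>>> play_rows(
  targets="0 -0.8 0.15 -1.43 0 0.85 0;0 -0.8 0.15 -1.43 0 0.85 0;0.1 -1.5 0.35 -2.87 0 1.67 0;0.1 -1.5 0.35 -2.87 0 1.67 0;0.3 -2.2 0.6 -4.3 0 2.5 0;0.3 -2.2 0.6 -4.3 0 2.5 0;0.3 -2.2 0.6 -4.3 0 2.5 0",
)

```text
t: 8.9
position: [532.5, -126.1, 169.0]
orientation: [-0.429, 0.695, -0.568, 0.099]
contact_force: [-24.2, -5.7, 20.2]
grip_width: 6.7
grasp_force: 59.0
```

Run:
```python
from mv import *
print(s['contact_force'].round(1),s['ft_torque'].round(2),s['grasp_force'])
for t in (45,55,65,75,85,95,100): show(t,0,0)
```

```text
t 8.9 q [-0.75  0.37  2.18  1.29  0.95  1.19] fkerr [-0.2 -0.8  0.1]
[-24.2  -5.7  20.2] [0.66 1.   1.31] 59.00789737701416
(45, 0, 0) {} [ 0.05  0.1   0.09 -0.02 -0.04  0.03]
(55, 0, 0) {} [ 0.09 -0.64  0.16 -1.47 -0.04  0.86]
(65, 0, 0) {} [ 0.2  -1.37  0.35 -2.91 -0.04  1.69]
(75, 0, 0) {} [ 0.37 -2.04  0.65 -4.36 -0.04  2.52]
(85, 0, 0) {} [ 0.6  -2.64  1.05 -5.8  -0.04  3.35]
(95, 0, 0) {} [ 0.87 -3.16  1.52 -7.25 -0.04  4.18]
(100, 0, 0) {} [ 1.03 -3.38  1.79 -7.97 -0.04  4.59]
```

Compressive load along the lid: the rear edge is pressing into the corner at the backboard. I'll ease off towards the front.

Run:
```python
from mv import *
for d in ([-4,0,3],[-4,0,0],[-8,0,4]): print(d,rows(p0,r0,p0+np.array(d),r0).round(2))
```

```text
t 8.9 q [-0.75  0.37  2.18  1.29  0.95  1.19] fkerr [-0.2 -0.8  0.1]
[-4, 0, 3] [-0.08  0.02 -0.14  0.    0.    0.  ]
[-4, 0, 0] [-0.04  0.09 -0.08  0.    0.    0.  ]
[-8, 0, 4] [-0.14  0.09 -0.25  0.    0.    0.  ]
```

>>> play_rows(
  targets="-0.08 0.02 -0.14 0 0 0 0;-0.08 0.02 -0.14 0 0 0 0;-0.08 0.02 -0.14 0 0 0 0",
)

```text
t: 9.2
position: [528.1, -126.6, 168.3]
orientation: [-0.429, 0.694, -0.57, 0.099]
contact_force: [-0.7, -0.3, 1.3]
grip_width: 7.1
grasp_force: 54.6
```

Run:
```python
from mv import *
from h import *
print(s['contact_force'].round(1),s['ft_torque'].round(2),s['grasp_force'],p0)
show(45,0,0)
c=vision.get_image('side')['image'][120:220,230:390]
cv2.imwrite('pics/c4.png',cv2.resize(c,(640,400),interpolation=cv2.INTER_CUBIC)[:,:,::-1])
```

```text
t 9.2 q [-0.75  0.37  2.19  1.28  0.95  1.19] fkerr [-0.2 -0.8  0.1]
[-0.7 -0.3  1.3] [-0.17  0.23  0.1 ] 54.55966830253601 [ 528.11232106 -126.62702619  168.2767132 ]
(45, 0, 0) {} [ 0.07 -0.02  0.17 -0.02 -0.05 -0.01]
```

View pics/c4.png

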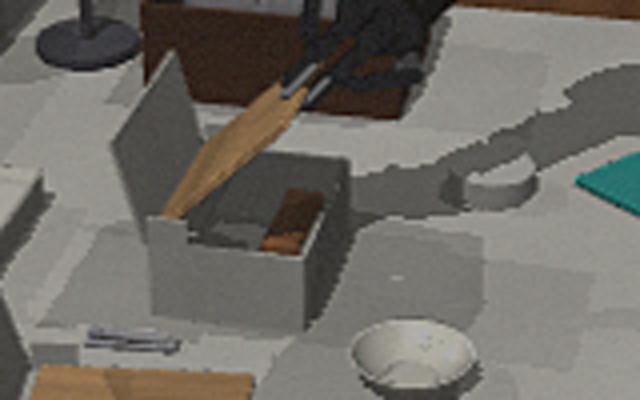

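The side view shows the lid at about 45° with its rear edge at the land, at (170,215), and the force is now near zero. I'll continue with the pivot moved slightly forward and up.

Run:
```python
from mv import *
for t,d in ((55,[-5,0,3]),(65,[-6,0,3]),(75,[-7,0,3]),(85,[-7,0,3]),(95,[-7,0,4]),(101,[-7,0,4])):
    p,r=pose(t);print(t,rows(p0,r0,p+np.array(d),r).round(2))
```

```text
t 9.25 q [-0.75  0.37  2.19  1.28  0.95  1.19] fkerr [-0.2 -0.8  0.1]
55 [ 0.02 -0.72  0.08 -1.47 -0.05  0.81]
65 [ 0.12 -1.42  0.25 -2.91 -0.05  1.64]
75 [ 0.28 -2.07  0.53 -4.36 -0.04  2.47]
85 [ 0.5  -2.67  0.92 -5.8  -0.04  3.3 ]
95 [ 0.76 -3.21  1.38 -7.25 -0.04  4.13]
101 [ 0.94 -3.47  1.7  -8.12 -0.04  4.63]
```

>>> play_rows(
  targets="0.02 -0.72 0.08 -1.47 -0.05 0.8 0;0.02 -0.72 0.08 -1.47 -0.05 0.8 0;0.12 -1.42 0.25 -2.9 -0.05 1.64 0;0.12 -1.42 0.25 -2.9 -0.05 1.64 0;0.28 -2.07 0.53 -4.36 -0.05 2.47 0;0.28 -2.07 0.53 -4.36 -0.05 2.47 0;0.28 -2.07 0.53 -4.36 -0.05 2.47 0",
)

```text
t: 9.95
position: [587.5, -127.9, 201.3]
orientation: [-0.272, 0.695, -0.66, -0.088]
contact_force: [-3.8, -4.9, 15.1]
grip_width: 6.7
grasp_force: 57.0
```

Run:
```python
from mv import *
for t,d in ((75,[-7,0,3]),(85,[-7,0,3]),(95,[-7,0,4]),(101,[-7,0,4])):
    p,r=pose(t);print(t,rows(p0,r0,p+np.array(d),r).round(2))
```

```text
t 9.95 q [-0.53  0.39  1.79  0.65  1.11  2.21] fkerr [-0.4 -0.9  0.1]
75 [ 0.    0.11  0.04 -0.02 -0.01  0.03]
85 [ 0.05 -0.64  0.11 -1.46 -0.01  0.86]
95 [ 0.14 -1.37  0.28 -2.9  -0.01  1.7 ]
101 [ 0.24 -1.78  0.44 -3.77 -0.01  2.2 ]
```

Run:
```python
from mv import *
for t,d in ((75,[-7,0,7]),(85,[-7,0,7]),(95,[-7,0,8]),(101,[-7,0,8])):
    p,r=pose(t);print(t,rows(p0,r0,p+np.array(d),r).round(2))
```

```text
t 9.95 q [-0.53  0.39  1.79  0.65  1.11  2.21] fkerr [-0.4 -0.9  0.1]
75 [-0.06  0.07 -0.08 -0.02 -0.01  0.03]
85 [-0.02 -0.68  0.   -1.46 -0.01  0.86]
95 [ 0.08 -1.41  0.17 -2.9  -0.01  1.7 ]
101 [ 0.17 -1.82  0.33 -3.77 -0.01  2.2 ]
```

>>> play_rows(
  targets="-0.06 0.07 -0.08 0 0 0 0;-0.02 -0.68 0 -1.46 0 0.86 0;-0.02 -0.68 0 -1.46 0 0.86 0;0.08 -1.41 0.17 -2.9 0 1.7 0;0.08 -1.41 0.17 -2.9 0 1.7 0;0.08 -1.41 0.17 -2.9 0 1.7 0",
)

```text
t: 10.55
position: [627.8, -127.6, 204.2]
orientation: [0.155, -0.667, 0.698, 0.212]
contact_force: [0.9, 0.8, 0.2]
grip_width: 6.8
grasp_force: 59.5
```

Run:
```python
from mv import *
from h import *
for t,d in ((95,[-7,0,8]),(101,[-7,0,8]),(103,[-7,0,8])):
    p,r=pose(t);print(t,rows(p0,r0,p+np.array(d),r).round(2))
c=vision.get_image('side')['image'][90:210,230:390];a=vision.get_image('top')['image'][60:220,310:470]
cv2.imwrite('pics/c5.png',np.hstack([cv2.resize(c,(500,375),interpolation=cv2.INTER_CUBIC),cv2.copyMakeBorder(cv2.resize(a,(300,300)),0,75,0,0,cv2.BORDER_CONSTANT)])[:,:,::-1])
```

```text
t 10.55 q [-0.43  0.56  1.48  0.45  1.42  2.61] fkerr [-0.5 -1.   0. ]
95 [-0.03 -0.05 -0.1   0.02  0.01 -0.01]
101 [-0.01 -0.51 -0.07 -0.85  0.01  0.49]
103 [-0.   -0.66 -0.05 -1.14  0.01  0.65]
```

View pics/c5.png

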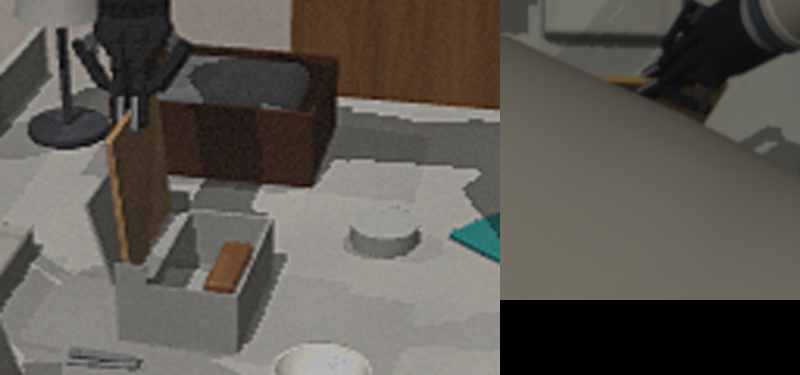

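The side view shows the lid upright at about 95°, rear edge between the cheeks at (130,260), with no load. I'll do the last few degrees, then open gently.

>>> play_rows(
  targets="0 -0.5 -0.05 -0.85 0 0.5 0;0 -0.66 -0.03 -1.14 0 0.65 0;0 -0.66 0 -1.14 0 0.65 0;0 -0.66 0.03 -1.14 0 0.65 0",
  force=30,
)

```text
t: 11.05
position: [645.5, -127.7, 202.2]
orientation: [0.108, -0.65, 0.706, 0.258]
contact_force: [-0.1, 1.0, -1.8]
grip_width: 6.9
grasp_force: 59.3
```

Run:
```python
from mv import *
print(s['contact_force'].round(1))
for d in ([0,0,-3],[3,0,0]): print(rows(p0,r0,p0+np.array(d),r0).round(2))
p,r=pose(103);print(rows(p0,r0,p+np.array([-7,0,5]),r).round(2))
```

```text
t 11.05 q [-0.4   0.65  1.34  0.4   1.56  2.73] fkerr [-0.5 -1.   0. ]
[-0.1  1.  -1.8]
[ 0.05 -0.02  0.08  0.    0.    0.  ]
[-0.01 -0.1  -0.02  0.    0.    0.  ]
[ 0.04 -0.08  0.02 -0.    0.01 -0.  ]
```

>>> play_rows(
  targets="0.03 -0.01 0.05 0 0 0 0;0.06 -0.02 0.1 0 0 0 0;0.06 -0.02 0.1 0 0 0 0",
)

```text
t: 11.35
position: [646.3, -128.2, 201.2]
orientation: [0.108, -0.65, 0.706, 0.258]
contact_force: [-0.5, -2.1, 8.3]
grip_width: 6.3
grasp_force: 60.7
```

Lid stands on the land. I'll open in steps.

>>> play_rows(
  targets="0 0 0 0 0 0 12;0 0 0 0 0 0 16;0 0 0 0 0 0 20;0 0 0 0 0 0 25;0 0 0 0 0 0 30;0 0 0 0 0 0 40;0 0 0 0 0 0 50;0 0 0 0 0 0 50;0 0 0 0 0 0 50",
)

```text
t: 12.25
position: [646.5, -127.8, 199.2]
orientation: [0.107, -0.65, 0.706, 0.258]
contact_force: [-0.1, 0.1, -0.4]
grip_width: 49.8
grasp_force: 0.0
```

Run:
```python
from mv import *
from h import *
print(s['contact_force'].round(1))
c=vision.get_image('side')['image'][90:210,230:390];b=vision.get_image('wrist')['image']
cv2.imwrite('pics/c6.png',np.hstack([cv2.resize(c,(400,300),interpolation=cv2.INTER_CUBIC),cv2.copyMakeBorder(cv2.resize(b,(400,250)),0,50,0,0,cv2.BORDER_CONSTANT)])[:,:,::-1])
for d in (30,80,150): print(rows(p0,r0,p0+np.array([0,0,d]),r0).round(2), rows(p0,r0,p0-r0.apply([0,0,d]),r0).round(2))
```

```text
t 12.25 q [-0.4   0.65  1.34  0.4   1.56  2.73] fkerr [-0.5 -1.   0. ]
[-0.1  0.1 -0.4]
[-0.49  0.23 -0.84  0.    0.    0.  ] [-0. -0. -1.  0.  0.  0.]
[-1.3   0.6  -2.25  0.    0.    0.  ] [ 0.   -0.   -2.67  0.    0.    0.  ]
[-2.44  1.13 -4.22  0.    0.    0.  ] [ 0.  0. -5.  0.  0.  0.]
```

View pics/c6.png

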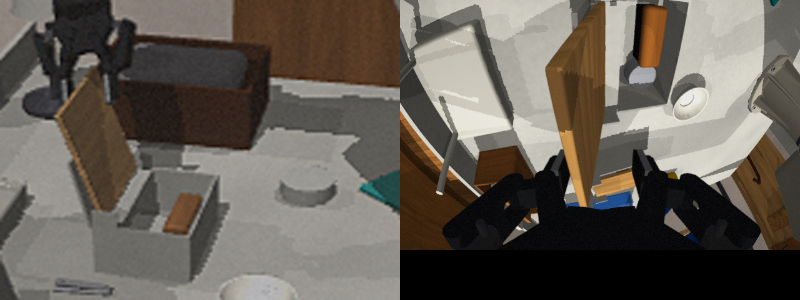

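The lid leans back. In the wrist view it is near the back finger at (550,170). I'll open fully and retreat along the tool axis.

>>> play_rows(
  targets="0 0 0 0 0 0 65;0 0 0 0 0 0 80;0 0 0 0 0 0 85;0 0 0 0 0 0 85;0 0 -0.5 0 0 0 85;0 0 -1.2 0 0 0 85;0 0 -2.2 0 0 0 85;0 0 -3.4 0 0 0 85;0 0 -4.5 0 0 0 85;0 0 -4.5 0 0 0 85",
)

```text
t: 13.35
position: [673.2, -198.9, 318.4]
orientation: [0.109, -0.651, 0.707, 0.254]
contact_force: [0.1, -0.0, 0.8]
grip_width: 85.0
grasp_force: 0.0
```

Run:
```python
from mv import *
from h import *
print(s['contact_force'].round(1),p0)
c=vision.get_image('side')['image'][90:260,200:400];a=vision.get_image('top')['image'][60:260,220:480]
cv2.imwrite('pics/c7.png',np.hstack([cv2.resize(c,(400,340),interpolation=cv2.INTER_CUBIC),cv2.resize(a,(400,340))])[:,:,::-1])
```

```text
t 13.35 q [-0.47  0.65  1.08  0.39  1.82  2.77] fkerr [-0.7 -0.9  0.1]
[ 0.1 -0.   0.8] [ 673.18378261 -198.94488608  318.37330925]
```

View pics/c7.png

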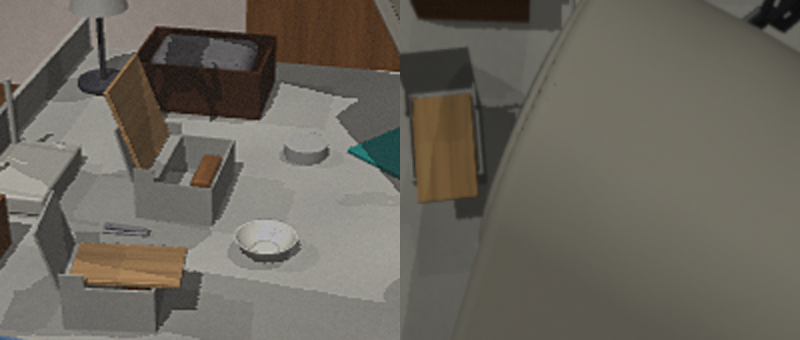

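The side view shows the wide lid standing on its rear edge at (145,165), leaning on the backboard with its top at (137,65). The narrow lid is still shut, the dish, tin and clipper are in place, and the gripper is clear. Handing in.

```bash
python3 -c "
from bench import bot
print(bot.job_done())"
```

```text
the job is handed in; nothing more can be done
None
```

The wide caddy is open: its lid stands on its rear edge leaning against the backboard, the gripper is clear, and nothing else was seen to move. The job was handed in at about 13.5 s, and no verdict was returned.

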